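# Guarded spring check on the shock-spring tester

### The arm

A 6-joint arm with a two-finger parallel gripper is mounted at the origin on the work surface. World frame = base frame: x ahead of the robot, y to its left, z up, the work surface at z = 0. Lengths are in m, angles in degrees, forces in N, time in s.
With the tool pointing down it reaches from about 0.3 to 0.75 m from the base axis. Payload 8.5 kg.
Tool frame: the origin (TCP) lies at the very end of the fingers, on their centre line; the grasp point (between the pads) lies 19 mm behind it (env.grasp_offset is the distance from the TCP to the grasp point, in m); y points along the fingers, z is the direction in which the jaws open and shut, and the axes are right-handed (so a half turn about y gives the same grasp; the last joint's range is limited). The gripper opens to 85 mm and grips with 20 to 120 N. Pads are 22 mm wide; open, the fingers measure 114 mm over their backs; the gripper's body (76 mm by 85 mm) begins 54 mm behind the grasp point. The pads swing forward as they close: fully open they stand 13 mm farther back than shut.
Start: joints at [-78.742, 21.807, 74.336, -0, 83.858, -12.336], TCP at [0.22, -0.504, 0.231] pointing down, gripper open.
Joint ranges: [-178.18, 178.18], [-50.72, 133.34], [12.68, 142.11], [-81.47, 261.47], [9.98, 163.14], [-165.26, 165.26]. Speed limits (degrees/s): [136.94, 136.94, 180, 180, 180, 180].

### API

Orientations are given as a 3x3 rotation matrix whose columns are the frame's x, y, z axes.
In Python, from rig import env gives the robot as it stands. The module is installed in compiled form; this text tells all that it offers.
- The arm moves only by the shell command python3 -m pendant 'ROWS' [FORCE]. ROWS is JSON, a list of rows, each a list of 3 entries, a list of its own where there are three numbers: the shift along the world's x, y, z as a fraction of full scale, then the turn about the world's z as a fraction of full scale, then the opening, from 0 (shut) to 1 (fully open). A call has 1 to 12 rows; each row shifts and turns the commanded pose from where the row before left it; what a row does not reach is not made up. Full scale, the value 1, is 30 mm for a shift and 5 degrees for a turn. A row lasts 1/12 s, in which the tool goes at most 41.7 mm and 7.16 degrees, less where a joint would pass 70% of its speed; a pose out of reach is approached as far as the arm can. A call with a number of a shift or a turn outside -1 to 1 is refused whole. A call with a gripper value outside its range is refused whole. The fingers move at their own pace and stop on an object; FORCE is the grip in N (left out, the last holds). Time passes only in rows, so rows that do not move let the fingers close. It gives the time, the measured TCP pose, the force and the opening at its end, in the units of the state.
- env.observe(): the state, without advancing time (a new reading comes with each control period).
- env.get_image(name): name is "scene" or "top" or "wrist"; returns (picture, depth): 384x512x3 uint8, red, green, blue; 384x512 float32, m along the optical axis (not along the pixel's ray), 0 where there is no reading.
- env.camera_model(name): a dict with "camera_matrix" (3x3 intrinsics, pixels), "dist_coeffs" ([k1, k2, p1, p2, k3] as OpenCV has them; the pictures are not rectified), "R" (3x3) and "t" (3): a world point X has camera coordinates R X + t; the wrist camera has in their place "tool_from_camera" (4x4, takes a point from camera to tool coordinates, whose origin is the TCP and whose axes are the tool frame's). Camera axes: x right, y down, z forward; pixel columns grow to the right and rows downward; lengths in m; the calibration is good to about 2 mm. A picture is of the moment at which its call begins: read the wrist's pose just before it. camera_model takes no time and is no camera call.
- env.close_job(): hands the job in, once; it reports no verdict.
The state is a dict: "time_s": time; "q": joint angles; "qvel": joint speeds; "joint_efforts": joint torques, N m; "position": TCP position; "tool_rot": TCP orientation; "ft_force": force on the tool from outside, world axes, zero at the start; "wrist_torque": the same for the moment, N m; "grip_width": finger opening in m.
Only numpy, scipy, OpenCV 4.12 (cv2) and the standard library are available. Lean on these libraries where they do the work, as an engineer would, in place of code of your own. Each camera call takes 0.05 s, during which the arm holds its last target.

### The job

For a spring check, take the clear guard panel out of the rack and lean it over the spring - lower edge on the tester's base inside the lip, upper part resting on the tie bar, square and centred between the blue uprights - and let go of it. Then pull the red handle out against the spring until the pointer is level with the red index and keep it there: finish while still holding the handle at the mark, so that a colleague can read the gauge. Never load the spring without the guard, do not drop the guard or let the handle snap back, and leave the index and everything else as they are.

Things in the scene. Friction and masses are not known exactly. Their poses are not given: they have to be found in the camera images.
- tester: Spring tester fixed to the bench: aluminium base 160 (x) x 340 (y) x 12 mm, origin at the centre of its underside, x away from the robot at yaw 0, y along the slide. Two blue uprights 14 mm thick at y 0 and +150 mm, 106 mm high, reaching to x -3 mm (below 66 mm height to x +18). On the -y side of the first: dial gauge (78 mm high, y -60 to -12), then the grey crosshead with its red handle.
- ledge (a point): Point on top of the base plate, tester frame (65, 75, 12) mm: where the middle of the guard's lower edge belongs. A blue lip along its far (+x) side (x 72 to 78 mm, y 0 to 150, 10 mm high above the base) stops the edge from sliding away.
- rest_bar (a point): Middle of the tie bar's axis: steel bar of 12 mm diameter along the tester's y from -12 to +162 mm, tester frame (8, 75, 95) mm. The guard leans on its +x side, top towards the robot (-x), about 31 degrees (0.54 rad) from upright when its lower edge is at the lip; about 57 mm of it then stands beyond the bar.
- spring (a point): Middle of the yellow coil spring, lying along the tester's y between the uprights, tester frame (-20, 55, 52) mm, 25 mm thick, with a steel rod on either side (x -46 and +6 mm); the guard covers it.
- guard: Loose guard panel, amber clear plastic with black edges and a yellow top edge: 8 (x, thickness) x 130 (y) x 160 mm (z, height), about 190 g. Origin at the middle of its underside (lower edge), z up the panel. It starts standing upright in one of the rack's two slots; grip it by the top edge across the thickness.
- guard_top (a point): Middle of the guard's top edge, 160 mm above its origin along its z.
- rack: Plywood rack fixed to the bench, 104 (x) x 150 (y) x 32 mm high, origin at the centre of its underside. Two slots along y at x -30 and +30 mm, each 10 mm wide, slot floor 8 mm above the bench, 24 mm deep. The guard is in either slot, the set-up plate in the other; lift straight up.
- travel (a joint): Slide of the crosshead and handle, m: 0 fully home, grows as the handle is pulled out (towards the tester's -y), end stop at 0.042. A spring pulls it home: about 2 N at 0, plus 0.35 N per mm (14 N at 0.034), light friction; let go, it returns.
- index (a joint): Setting of the red index along the scale, m: the crosshead travel at which pointer and index are level (0.020 to 0.036). Stiff slide, to be left as set.
- pointer (a point): Tip of the crosshead's dark pointer arm, over the white scale on the base, tester frame (55, -85 - crosshead travel, 29) mm.
- index_mark (a point): Tip of the red index, a red block of 16 x 12 x 16 mm on the white scale, facing the pointer with a 3 mm gap, tester frame (58, -85 - index setting, 29) mm.
- crosshead: Sliding part, moves along the tester's y only: grey block (78 x 20 mm, top at 66 mm) with a red bow handle standing on it: bar of 16 mm diameter, 92 mm long along the tester's x, axis 115 mm above the bench, on two steel posts 68 mm apart, free for 40 mm underneath; side rods lead to the far plate that squeezes the spring. Origin as the tester's, shifted by the travel.
- handle_grip (a point): Middle of the red bar's axis (tester frame x -20, y -85 - travel, z 115 mm): pinch the bar here from above across the slide, fingers either side along y.
- setup_plate: Bystander: loose black plate with round metal inserts, 8 x 120 x 90 mm high, upright in the rack's other slot; origin at the middle of its underside.
- wheel: Bystander: loose black tyre with white rim lying flat, 64 mm diameter, 26 mm high; origin at the centre of its underside.
- oil_bottle: Bystander: loose small white bottle with red cap and blue label, 34 mm diameter, 95 mm high; origin at the centre of its underside.
- hex_driver: Bystander: loose driver with blue handle lying flat, 160 mm long along its x; origin at its middle, underside.
Things that resemble listed ones, but are neither listed nor needed, are in the scene too. Of the things that look like the guard, the larger one is meant.

How it is judged:
By the outcome, as a careful person would: the job done as asked, in the order asked, and still so for the second after the job is handed in, while the arm keeps its last pose, push and grip.
It also fails if it takes over 58 s, if anything falls off the work surface, if the arm or the gripper's body presses on something with over 40 N, if the wrist force passes 120 N, or if a joint passes its speed limit or range.

## Working session

There is one attempt and no reset: what is moved stays moved. The work goes in short steps, Python scripts to look and compute and a shell command to move; the robot and the scene stay as the last step left them, time stands still between calls to the robot, and variables do not carry over. Pictures are saved under pics/ and viewed, and the job is handed in when it is done.

```bash
mkdir -p pics; cat > h.py <<'E'
import numpy as np,cv2
from rig import env
def snap(name,fn):
    s=env.observe(); im,d=env.get_image(name)
    cv2.imwrite(f'pics/{fn}.png',cv2.cvtColor(im,cv2.COLOR_RGB2BGR)); np.savez(f'pics/{fn}.npz',im=im,d=d,p=s['position'],R=s['tool_rot'],name=name)
def load(fn): return np.load(f'pics/{fn}.npz')
def world(fn,pts):
    z=load(fn);name=str(z['name']);m=env.camera_model(name);K=np.array(m['camera_matrix']);D=np.array(m['dist_coeffs'])
    pts=np.array(pts,float).reshape(-1,2);n=cv2.undistortPoints(pts.reshape(-1,1,2),K,D).reshape(-1,2)
    d=np.array([z['d'][int(round(v)),int(round(u))] for u,v in pts])
    return cam2w(z,m,np.c_[n*d[:,None],d])
def cam2w(z,m,P):
    if 'R' in m: return (P-np.array(m['t']))@np.array(m['R'])
    T=np.array(m['tool_from_camera']);P=P@T[:3,:3].T+T[:3,3];return P@z['R'].T+z['p']
def onplane(fn,pts,h):
    z=load(fn);m=env.camera_model(str(z['name']));K=np.array(m['camera_matrix']);D=np.array(m['dist_coeffs'])
    n=cv2.undistortPoints(np.array(pts,float).reshape(-1,1,2),K,D).reshape(-1,2)
    a=cam2w(z,m,np.zeros((1,3)));b=cam2w(z,m,np.c_[n,np.ones(len(n))])
    r=b-a;return a+r*((h-a[:,2:])/r[:,2:])
def proj(fn,X):
    z=load(fn);m=env.camera_model(str(z['name']));K=np.array(m['camera_matrix']);D=np.array(m['dist_coeffs'])
    X=np.array(X,float).reshape(-1,3)
    if 'R' in m: P=X@np.array(m['R']).T+np.array(m['t'])
    else:
        T=np.array(m['tool_from_camera']);P=((X-z['p'])@z['R']-T[:3,3])@T[:3,:3]
    return cv2.projectPoints(P,np.zeros(3),np.zeros(3),K,D)[0].reshape(-1,2)
def crop(fn,x0,y0,x1,y1,out,s=3):
    im=cv2.imread(f'pics/{fn}.png')[y0:y1,x0:x1]; cv2.imwrite(f'pics/{out}.png',cv2.resize(im,None,fx=s,fy=s,interpolation=cv2.INTER_CUBIC))
np.set_printoptions(precision=4,suppress=True)
E
python3 -c "
from h import *
snap('scene','s0');snap('top','t0');s=env.observe();print(s,env.grasp_offset)"
```

```text
{'time_s': 0.1, 'q': array([-78.7402,  21.8365,  74.3791,   0.001 ,  83.8589, -12.3343]), 'qvel': array([ 0.0602, -0.1361, -0.0969, -0.0089,  0.0273, -0.0979]), 'joint_efforts': array([  0.0035, -44.9222, -23.1655,  -0.0002,   0.0037,   0.    ]), 'position': array([ 0.2201, -0.5038,  0.2308]), 'tool_rot': array([[-0.9164, -0.0002,  0.4003],
       [-0.4003,  0.0013, -0.9164],
       [-0.0003, -1.    , -0.0013]]), 'ft_force': array([ 0.0697,  0.1817, -0.0033]), 'wrist_torque': array([ 0.0372,  0.0118, -0.0057]), 'grip_width': 0.084969984567886} 0.0187
```

View pics/s0.png

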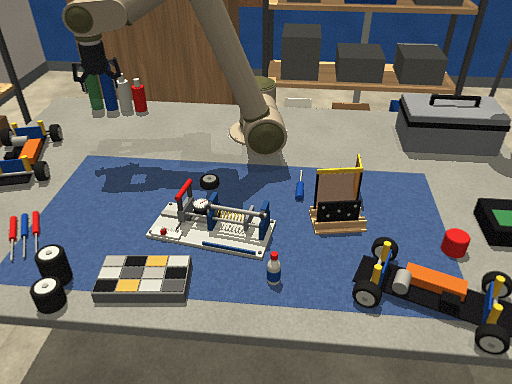

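View pics/t0.png

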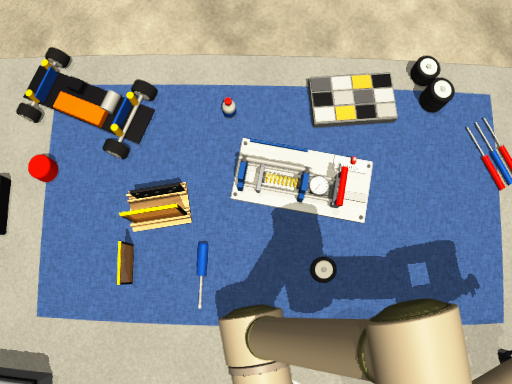

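```bash
python3 -c "
from h import *
crop('t0',220,125,380,230,'t0a',5);crop('t0',110,170,210,295,'t0b',5);crop('s0',140,140,380,270,'s0a',3)"
```

```text
(no output)
```

View pics/t0a.png

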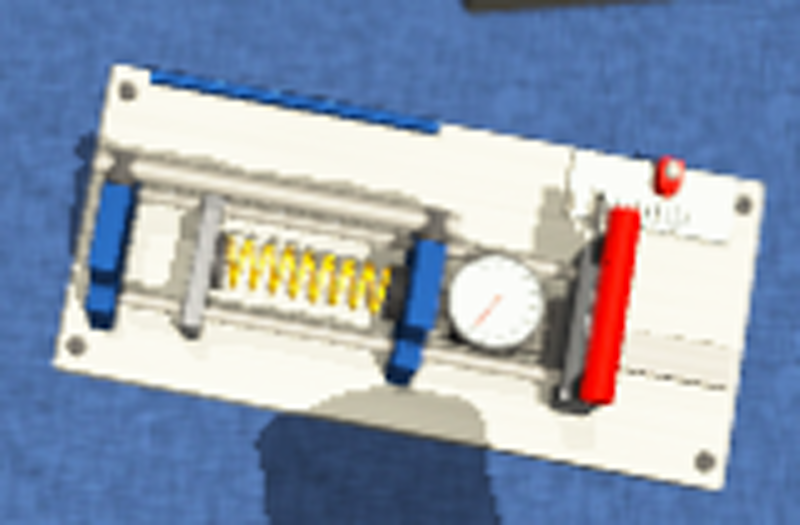

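View pics/t0b.png

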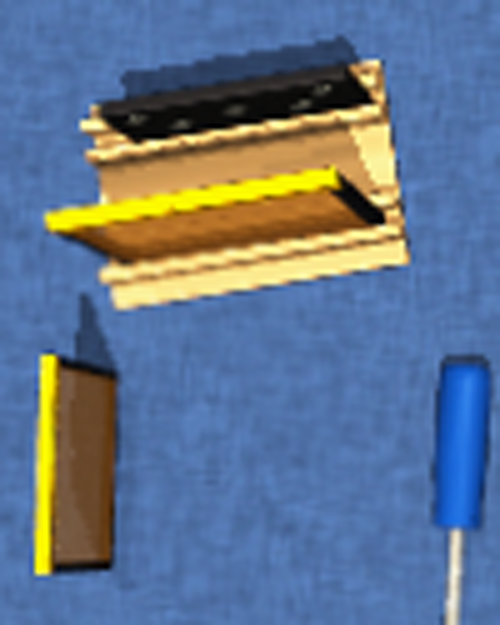

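View pics/s0a.png

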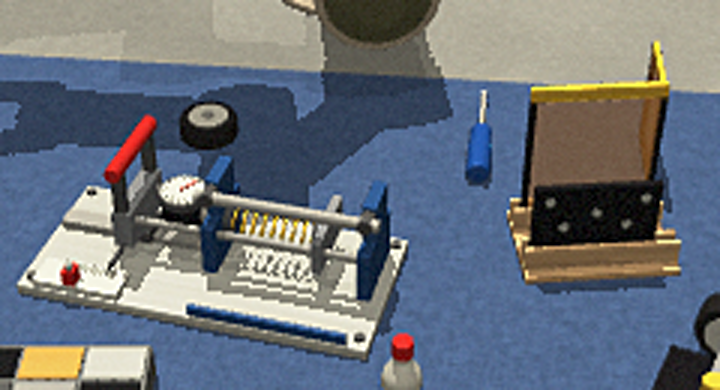

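```bash
python3 -c "
from h import *
o=np.array([220,125]);f=lambda L,o:[(np.array(p)/5-.4+o) for p in L]
c=onplane('t0',f([(115,65),(765,183),(722,490),(55,367)],o),.012)
print(c)
M=np.array([[.08,.17],[.08,-.17],[-.08,-.17],[-.08,.17]])
def fit(M,c):
    a=c[:,:2];H=(M-M.mean(0)).T@(a-a.mean(0));U,S,V=np.linalg.svd(H);R=(U@V).T
    t=a.mean(0)-R@M.mean(0);print('t',t,'yaw',np.degrees(np.arctan2(R[1,0],R[0,0])),'res',(a-(M@R.T+t))*1e3);return R,t
R,t=fit(M,c)
# lip top corners at z .022 : x72..78
print('lip in tester',((onplane('t0',f([(150,72),(440,122),(437,133),(150,82)],o),.022)[:,:2]-t)@R)*1e3)
print('handle',((onplane('t0',f([(622,210),(598,403)],o),.123)[:,:2]-t)@R)*1e3)
print('index',((onplane('t0',f([(669,175)],o),.028)[:,:2]-t)@R)*1e3)
o2=np.array([110,170])
g=onplane('t0',f([(45,220),(340,176)],o2),.168);print('guardtop',g,np.linalg.norm(g[1]-g[0]),g.mean(0),np.degrees(np.arctan2(*(g[0]-g[1])[:2])))
print('rack near edge',onplane('t0',f([(117,306),(408,262),(380,62),(80,122)],o2),.032))
print(world('t0',f([(45,218),(190,196),(335,176)],o2)))
"
```

```text
[[ 0.7087  0.0827  0.012 ]
 [ 0.6542 -0.2511  0.012 ]
 [ 0.4962 -0.2254  0.012 ]
 [ 0.552   0.1088  0.012 ]]
t [ 0.6028 -0.0712] yaw -9.3705103121328 res [[-0.6953 -0.7583]
 [ 0.1605  0.8773]
 [ 0.0657  0.5812]
 [ 0.4691 -0.7001]]
lip in tester [[ 76.265  150.2807]
 [ 77.5597   1.4125]
 [ 71.6099   1.9928]
 [ 71.0999 149.3126]]
handle [[ 23.7617 -81.5179]
 [-67.0606 -84.0288]]
index [[  70.4148 -116.6671]]
guardtop [[0.4876 0.3459 0.168 ]
 [0.5102 0.2161 0.168 ]] 0.1317594455706189 [0.4989 0.281  0.168 ] -9.860619328648001
rack near edge [[0.4622 0.3455 0.032 ]
 [0.4876 0.2024 0.032 ]
 [0.5865 0.2205 0.032 ]
 [0.5532 0.3698 0.032 ]]
[[0.4888 0.3467 0.1654]
 [0.4998 0.2816 0.1683]
 [0.5105 0.2186 0.1658]]
```

```bash
python3 -m pendant '[[[0.3,0.9,0.1],0.95,1],[[0.34,0.95,0.1],0.95,1],[[0.34,0.95,0.1],0.95,1],[[0.34,0.95,0.1],0.95,1],[[0.34,0.95,0.1],0.95,1],[[0.34,0.95,0],0.95,1],[[0.34,0.95,0],0.95,1],[[0.34,0.95,0],0.95,1],[[0.34,0.95,0],0.95,1],[[0.34,0.95,0],0.95,1],[[0.34,0.95,0],0.95,1],[[0.34,0.95,0],0.95,1]]'
python3 -m pendant '[[[0.34,0.95,0],0.95,1],[[0.34,0.95,0],0.95,1],[[0.34,0.95,0],0.95,1],[[0.34,0.95,0],0.95,1],[[0.34,0.95,0],0,1],[[0.34,0.95,0],0,1],[[0.34,0.95,0],0,1],[[0.34,0.95,0],0,1],[[0.34,0.95,0],0,1],[[0.34,0.95,0],0,1],[[0,0,0],0,1],[[0,0,0],0,1]]'
```

```text
time_s: 1.1
position: [0.3414, -0.162, 0.2462]
tool_rot: [[-0.16, -0.0, 0.987], [-0.987, 0.0, -0.16], [-0.0, -1.0, -0.0]]
ft_force: [0.2, -0.7, 0.6]
grip_width: 0.0853
time_s: 2.1
position: [0.4432, 0.1225, 0.2458]
tool_rot: [[0.169, -0.001, 0.986], [-0.986, -0.0, 0.169], [-0.0, -1.0, -0.001]]
ft_force: [-0.1, -1.0, 0.2]
grip_width: 0.0856
```

```bash
python3 -m pendant '[[[0.31,0.88,0],0,1],[[0.31,0.88,0],0,1],[[0.31,0.88,0],0,1],[[0.31,0.88,0],0,1],[[0.31,0.88,0],0,1],[[0.31,0.88,0],0,1],[[0,0,0],0,1],[[0,0,0],0,1]]'
python3 -c "
from h import *
snap('wrist','w1')"
```

```text
time_s: 2.77
position: [0.4992, 0.2795, 0.2457]
tool_rot: [[0.167, -0.001, 0.986], [-0.986, -0.001, 0.167], [0.0, -1.0, -0.001]]
ft_force: [0.5, 0.4, -0.1]
grip_width: 0.0855
```

View pics/w1.png

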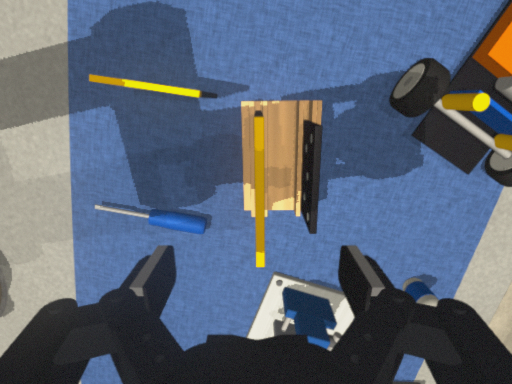

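```bash
python3 -c "
from h import *
g=onplane('w1',[(258.5,111),(260.7,267)],.168);print(g,np.linalg.norm(g[1]-g[0]),g.mean(0),np.degrees(np.arctan2(*(g[0]-g[1])[:2])))
print(world('w1',[(259,150),(260,200),(260.5,255)]))
"
```

```text
[[0.4883 0.3495 0.168 ]
 [0.5129 0.2179 0.168 ]] 0.13387353771090538 [0.5006 0.2837 0.168 ] -10.590961158011964
[[0.4936 0.3209 0.1695]
 [0.5015 0.2803 0.1681]
 [0.5107 0.2296 0.1676]]
```

```bash
python3 -m pendant '[[[0.03,0.07,-0.6],0.1,1],[[0,0,-0.8],0,1],[[0,0,-0.8],0,1],[[0,0,-0.8],0,1],[[0,0,-0.53],0,1],[[0,0,0],0,1],[[0,0,0],0,0.4],[[0,0,0],0,0.2],[[0,0,0],0,0],[[0,0,0],0,0],[[0,0,0],0,0],[[0,0,0],0,0]]' 40
python3 -m pendant '[[[0,0,0],0,0],[[0,0,0],0,0],[[0,0,0],0,0],[[0,0,0],0,0]]'
```

```text
time_s: 3.82
position: [0.5001, 0.282, 0.1409]
tool_rot: [[0.175, 0.001, 0.985], [-0.985, 0.0, 0.175], [-0.0, -1.0, 0.001]]
ft_force: [0.1, 0.1, 0.3]
grip_width: 0.0121
time_s: 4.15
position: [0.5003, 0.2821, 0.1409]
tool_rot: [[0.175, 0.001, 0.985], [-0.985, 0.0, 0.175], [-0.0, -1.0, 0.001]]
ft_force: [0.6, -0.4, 6.0]
grip_width: 0.0074
```

```bash
python3 -m pendant '[[[0,0,0.1],0,0],[[0,0,0.2],0,0],[[0,0,0.3],0,0],[[0,0,0.4],0,0],[[0,0,0.4],0,0],[[0,0,0.5],0,0],[[0,0,0.5],0,0],[[0,0,0.5],0,0],[[0,0,0.5],0,0],[[0,0,0.3],0,0],[[0,0,0.1],0,0],[[0,0,0],0,0]]'
python3 -c "
from h import *
snap('scene','s2');snap('wrist','w2')
crop('s2',140,60,400,260,'s2a',3)"
```

```text
time_s: 5.15
position: [0.5, 0.282, 0.255]
tool_rot: [[0.175, 0.001, 0.985], [-0.985, 0.0, 0.175], [-0.0, -1.0, 0.001]]
ft_force: [0.0, -0.5, -1.9]
grip_width: 0.0074
```

View pics/s2a.png

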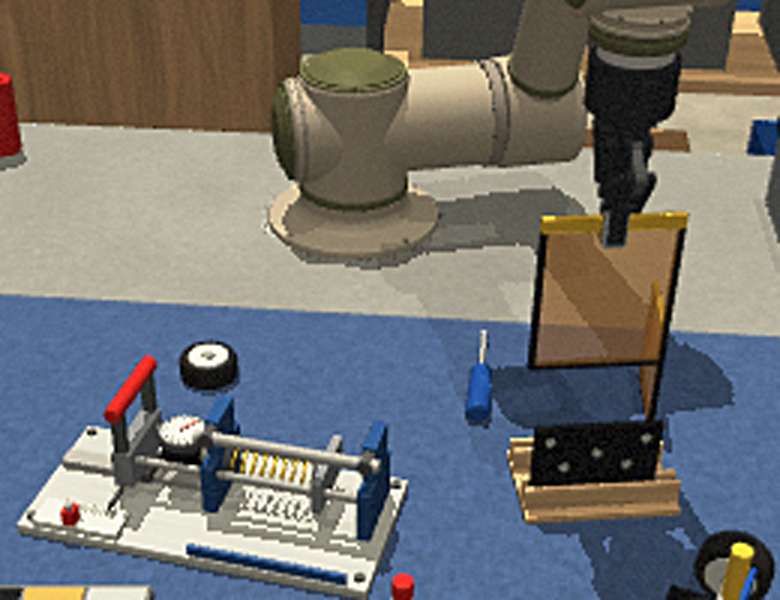

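View pics/w2.png

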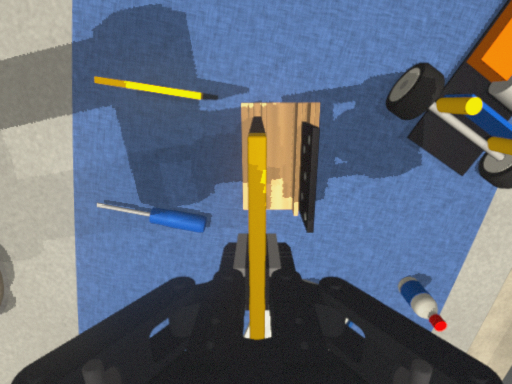

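```bash
python3 -c "
from h import *
crop('w2',230,100,290,350,'w2a',3)
p=load('w2');
g=onplane('w2',[(257,136),(258,338)],p['p'][2]+.0275);d=g[0]-g[1]
print(g,np.linalg.norm(d),g.mean(0)-p['p'],np.degrees(np.arctan2(*d[:2])), np.degrees(np.arctan2(p['R'][1,2],p['R'][0,2])))
print((g.mean(0)-p['p'])@p['R'])
R=lambda a:np.array([[np.cos(a),-np.sin(a)],[np.sin(a),np.cos(a)]])
a=np.radians(-9.37);t=np.array([.6028,-.0712]);print('ledge',R(a)@[.065,.075]+t,'grip',R(a)@[-.02,-.085]+t)
"
```

```text
[[0.4882 0.3456 0.2816]
 [0.5068 0.2447 0.2816]] 0.10259608697940009 [-0.0023  0.0133  0.0275] -10.419056023567398 10.09457904312519
[-0.0134 -0.0275  0.0001]
ledge [ 0.6791 -0.0078] grip [ 0.5692 -0.1518]
```

View pics/w2a.png

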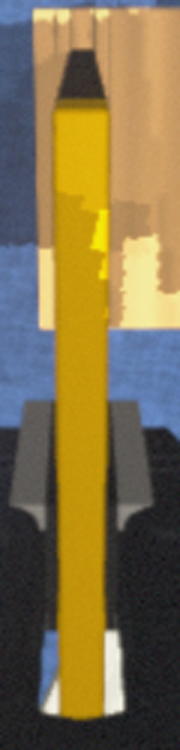

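```bash
python3 -m pendant '[[[0.1,-0.2,0],-0.1,0],[[0.3,-0.5,0],-0.3,0],[[0.5,-0.8,0],-0.4,0],[[0.5,-0.8,0],-0.4,0],[[0.5,-0.8,0],-0.4,0],[[0.5,-0.8,0],-0.4,0],[[0.5,-0.8,0],-0.4,0],[[0.5,-0.8,0],-0.4,0],[[0.5,-0.8,0],-0.4,0],[[0.5,-0.8,0],-0.4,0],[[0.5,-0.8,0],-0.2,0],[[0.5,-0.8,0],-0.1,0]]'
python3 -m pendant '[[[0.4,-0.6,0],0,0],[[0.15,-0.35,0],0,0],[[0,0,0],0,0],[[0,0,0],0,0],[[0,0,0],0,0]]'
python3 -c "
from h import *
snap('scene','s3');snap('wrist','w3');snap('top','t3')
crop('s3',140,80,340,270,'s3a',4);crop('t3',220,125,380,230,'t3a',5)"
```

```text
time_s: 6.25
position: [0.6624, 0.0191, 0.2535]
tool_rot: [[-0.165, -0.002, 0.986], [-0.986, 0.0, -0.165], [0.0, -1.0, -0.002]]
ft_force: [-0.3, 0.4, -1.5]
grip_width: 0.0075
time_s: 6.67
position: [0.6779, -0.0063, 0.2545]
tool_rot: [[-0.162, -0.001, 0.987], [-0.987, 0.0, -0.162], [-0.0, -1.0, -0.001]]
ft_force: [0.0, 0.7, -1.1]
grip_width: 0.0072
```

View pics/s3a.png

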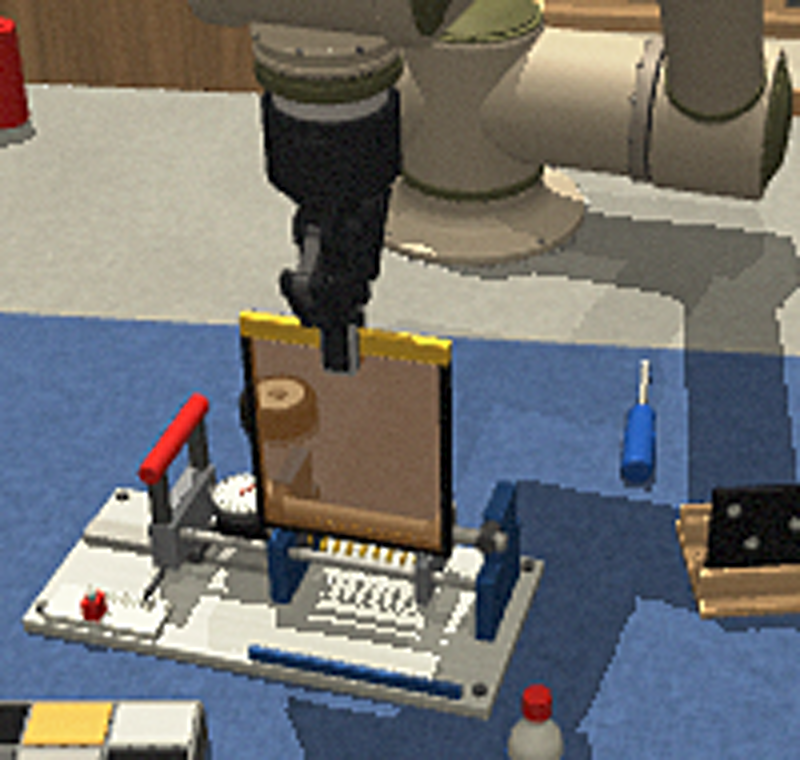

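View pics/w3.png

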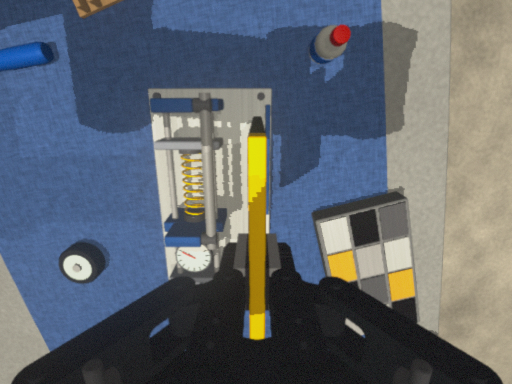

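View pics/t3a.png

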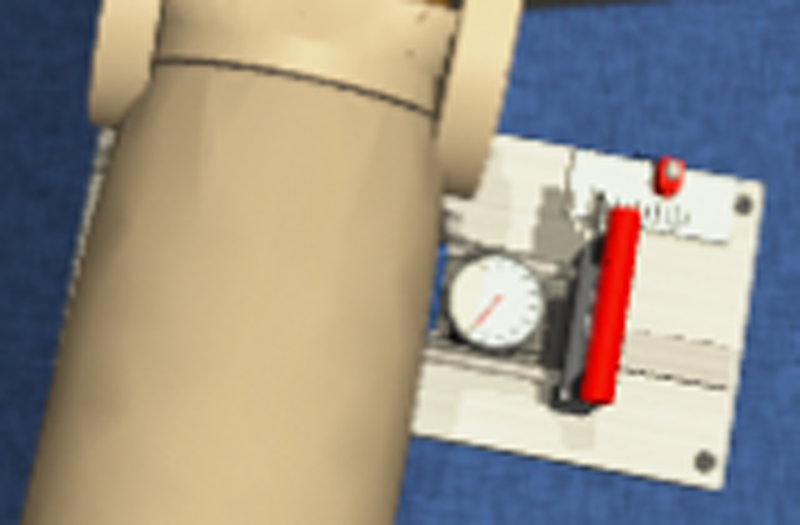

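```bash
python3 -c "
from h import *
crop('w3',140,80,290,280,'w3a',4)
R=lambda a:np.array([[np.cos(a),-np.sin(a)],[np.sin(a),np.cos(a)]])
a=np.radians(-9.37);t=np.array([.6028,-.0712])
tf=lambda P:((P[:,:2]-t)@R(a))*1e3
print('corners',tf(onplane('w3',[(149.5,88.5),(271,88.5)],.012)))
print('bar',tf(onplane('w3',[(206,93)],.101)))
print('lip',tf(onplane('w3',[(265.5,104),(270.5,104)],.022)))
print('upright top ',tf(onplane('w3',[(152,99),(221.5,99),(221.5,110.5)],.106)))
print('tcp',tf(load('w3')['p'][None]))
"
```

```text
corners [[-74.0069 169.9639]
 [ 81.8662 169.5148]]
bar [[ 13.4585 161.8836]]
lip [[ 74.7211 150.5575]
 [ 81.0397 150.5695]]
upright top  [[-39.0525 156.4462]
 [ 29.1811 156.15  ]
 [ 28.8068 145.2917]]
tcp [[63.5927 76.4115]]
```

View pics/w3a.png

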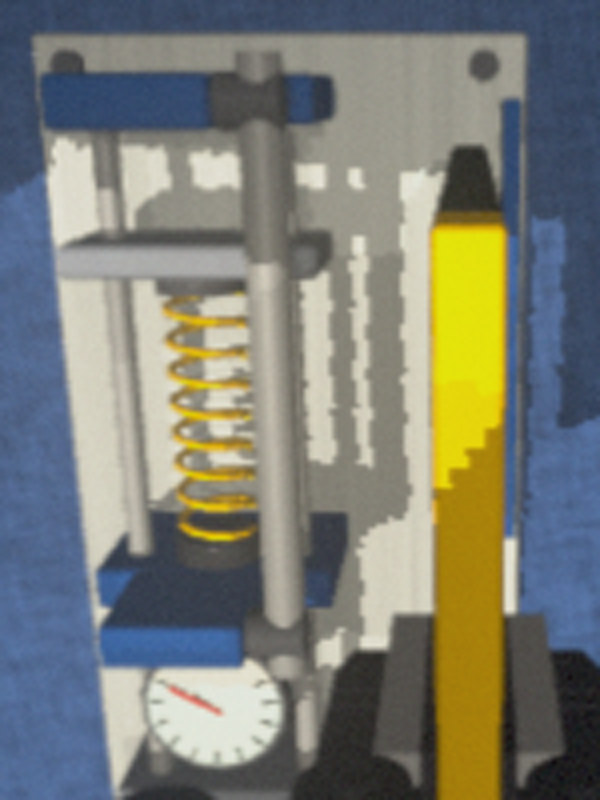

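```bash
python3 -m pendant '[[[-0.04,-0.04,-0.2],0,0],[[0,0,-0.4],0,0],[[0,0,-0.5],0,0],[[0,0,-0.5],0,0],[[0,0,-0.5],0,0],[[0,0,-0.5],0,0],[[0,0,-0.4],0,0],[[0,0,-0.2],0,0],[[0,0,-0.15],0,0],[[0,0,-0.1],0,0],[[0,0,0],0,0],[[0,0,0],0,0]]'
python3 -c "
from h import *
snap('scene','s4');snap('wrist','w4')
crop('s4',140,120,300,270,'s4a',5);crop('w4',140,60,310,280,'w4a',3);print(env.observe()['position'])"
```

```text
time_s: 7.82
position: [0.6775, -0.0087, 0.1515]
tool_rot: [[-0.163, 0.001, 0.987], [-0.987, -0.0, -0.163], [0.0, -1.0, 0.001]]
ft_force: [-0.3, -0.0, -1.0]
grip_width: 0.0075
[ 0.6776 -0.0087  0.1516]
```

View pics/s4a.png

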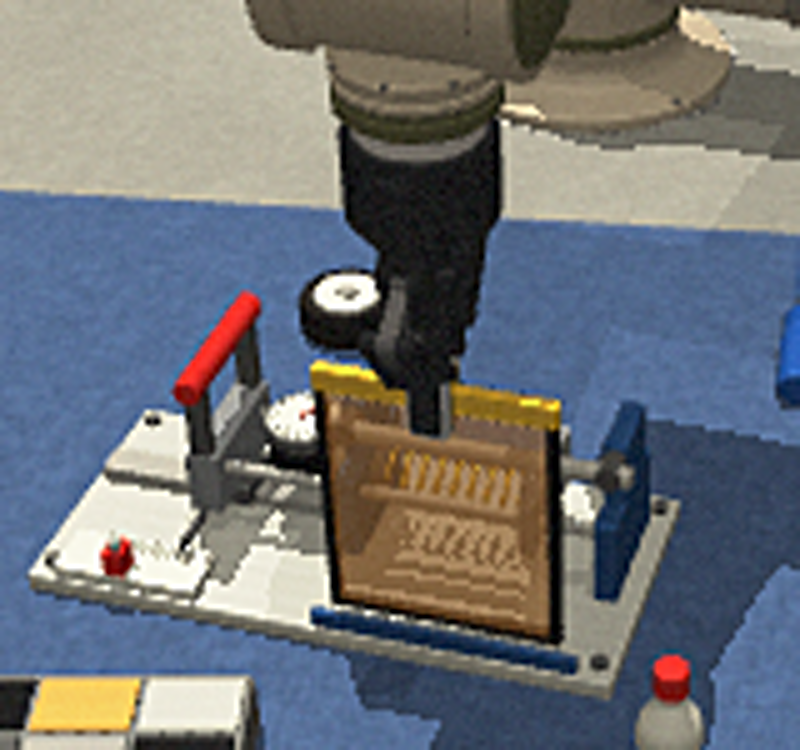

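View pics/w4a.png

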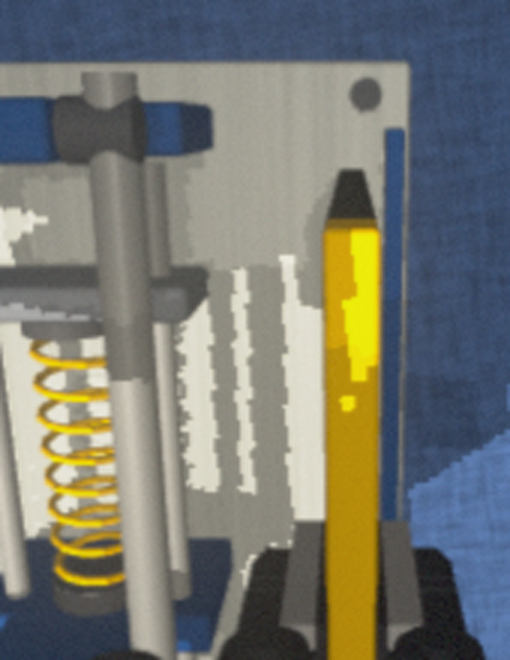

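```bash
python3 -c "
from h import *
R=lambda a:np.array([[np.cos(a),-np.sin(a)],[np.sin(a),np.cos(a)]])
a=np.radians(-9.37);t=np.array([.6028,-.0712])
def W(L): L=np.array(L)/1e3; return np.c_[L[:,:2]@R(a).T+t,L[:,2]]
f=lambda P:(proj('s4',P)-[140,120]+.4)*5
print('lip far-top ends',f(W([(78,0,22),(78,150,22)])), 'base corners',f(W([(80,-170,12),(80,170,12),(80,170,0)])))
p=load('s4')['p'];q=((p[:2]-t)@R(a))*1e3;print(q)
print('panel bot',f(W([(q[0]+4,q[1]-65,19),(q[0]+4,q[1]+65,19)])),'top',f(W([(q[0]+4,q[1]-65,179),(q[0]+4,q[1]+65,179)])))
g=lambda P:(proj('w4',P)-[140,60]+.4)*3
print('wrist: lip',g(W([(72,150,22),(78,150,22)])),'corner',g(W([(80,170,12)])),'panel top end',g(W([(q[0]-4,q[1]+65,179),(q[0]+4,q[1]+65,179)])),'bot',g(W([(q[0]-4,q[1]+65,19),(q[0]+4,q[1]+65,19)])))
"
```

```text
lip far-top ends [[309.4946 609.5489]
 [574.8507 659.5547]] base corners [[ 26.0851 571.7136]
 [610.2736 682.6916]
 [610.1808 698.9453]]
[63.5454 73.841 ]
panel bot [[331.9652 603.9522]
 [560.0464 646.7065]] top [[309.4986 368.3593]
 [556.9903 408.9268]]
wrist: lip [[378.1095 129.9863]
 [397.766  129.9995]] corner [[403.4627  62.5583]] panel top end [[321.4933 226.6439]
 [381.4866 226.6157]] bot [[337.6064 167.1526]
 [363.2258 167.1432]]
```

```bash
python3 -m pendant '[[[0.01,0.05,-0.05],0,0],[[0,0,-0.05],0,0],[[0,0,-0.05],0,0],[[0,0,0],0,0]]'
python3 -m pendant '[[[0.07,-0.011,0],0,0],[[0.07,-0.011,0],0,0],[[0,0,0],0,0]]'
python3 -m pendant '[[[0.05,-0.008,0],0,0],[[0,0,0],0,0]]'
python3 -m pendant '[[[0.05,-0.008,0],0,0],[[0,0,0],0,0]]'
```

```text
time_s: 8.25
position: [0.6775, -0.0071, 0.146]
tool_rot: [[-0.163, -0.001, 0.987], [-0.987, 0.0, -0.163], [-0.0, -1.0, -0.001]]
ft_force: [-0.7, 0.0, -2.6]
grip_width: 0.0076
time_s: 8.5
position: [0.6823, -0.008, 0.1464]
tool_rot: [[-0.164, 0.0, 0.987], [-0.987, -0.0, -0.164], [0.0, -1.0, 0.0]]
ft_force: [0.4, 0.3, -1.9]
grip_width: 0.0071
time_s: 8.67
position: [0.6836, -0.0082, 0.1464]
tool_rot: [[-0.164, 0.0, 0.987], [-0.987, -0.0, -0.164], [-0.0, -1.0, 0.0]]
ft_force: [-0.2, -0.2, -1.8]
grip_width: 0.0074
time_s: 8.83
position: [0.6847, -0.0083, 0.1463]
tool_rot: [[-0.163, -0.001, 0.987], [-0.987, 0.0, -0.163], [-0.0, -1.0, -0.001]]
ft_force: [-0.3, 0.1, -1.4]
grip_width: 0.0076
```

```bash
python3 -m pendant '[[[0.03,-0.005,0],0,0],[[0,0,0],0,0],[[0,0,0],0,0]]'
python3 -c "
from h import *
snap('scene','s5');snap('wrist','w5')
crop('s5',140,120,300,270,'s5a',5);crop('w5',140,60,310,280,'w5a',3);print(env.observe()['position'])"
```

```text
time_s: 9.08
position: [0.6854, -0.0084, 0.1463]
tool_rot: [[-0.163, -0.001, 0.987], [-0.987, 0.0, -0.163], [-0.0, -1.0, -0.001]]
ft_force: [-2.8, -0.8, -0.4]
grip_width: 0.0073
[ 0.6854 -0.0084  0.1463]
```

View pics/s5a.png

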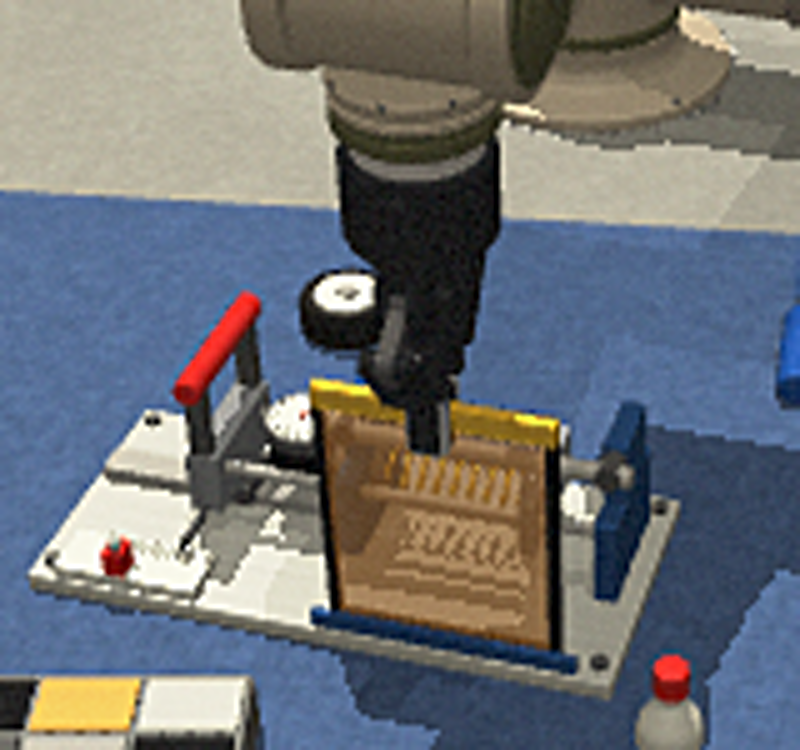

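View pics/w5a.png

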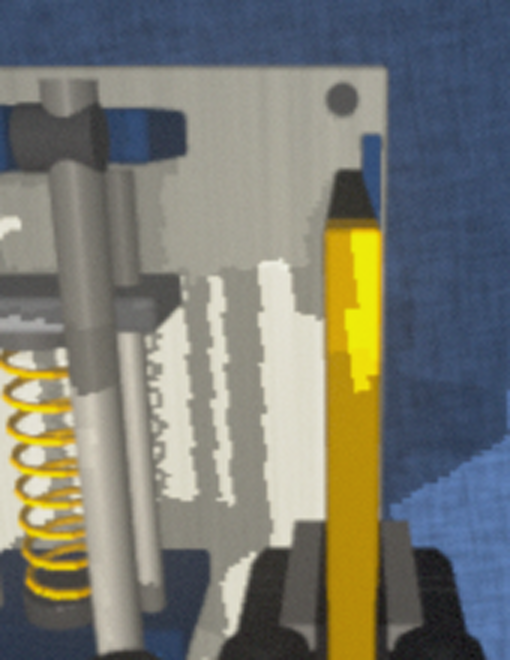

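```bash
python3 -m pendant '[[[-0.04,0.007,-0.03],0,0],[[0,0,0],0,0],[[0,0,0],0,0]]'
python3 -m pendant '[[[0,0,-0.03],0,0],[[0,0,0],0,0]]'
python3 -m pendant '[[[0,0,-0.03],0,0],[[0,0,0],0,0]]'
```

```text
time_s: 9.43
position: [0.6846, -0.0084, 0.1454]
tool_rot: [[-0.163, 0.0, 0.987], [-0.987, -0.0, -0.163], [0.0, -1.0, 0.0]]
ft_force: [-1.0, -0.7, -2.7]
grip_width: 0.0072
time_s: 9.6
position: [0.6847, -0.0084, 0.145]
tool_rot: [[-0.164, 0.001, 0.987], [-0.987, -0.0, -0.164], [0.0, -1.0, 0.001]]
ft_force: [-2.4, -0.7, 0.6]
grip_width: 0.0073
time_s: 9.77
position: [0.6849, -0.0084, 0.145]
tool_rot: [[-0.163, 0.002, 0.987], [-0.987, -0.001, -0.163], [0.0, -1.0, 0.002]]
ft_force: [-3.0, -0.7, 5.5]
grip_width: 0.0073
```

```bash
python3 -m pendant '[[[0,0,0.03],0,0.05],[[0,0,0],0,0.1],[[0,0,0],0,0.12],[[0,0,0],0,0.14],[[0,0,-0.05],0,0.17],[[0,0,-0.05],0,0.2],[[0,0,-0.05],0,0.2],[[0,0,0],0,0.2]]' 20
python3 -c "
from h import *
snap('scene','s6');snap('wrist','w6')
crop('s6',140,120,300,270,'s6a',5)"
```

```text
time_s: 10.43
position: [0.6844, -0.0082, 0.1396]
tool_rot: [[-0.163, -0.001, 0.987], [-0.987, 0.0, -0.163], [-0.0, -1.0, -0.001]]
ft_force: [-0.9, -0.5, -0.2]
grip_width: 0.0171
```

View pics/s6a.png

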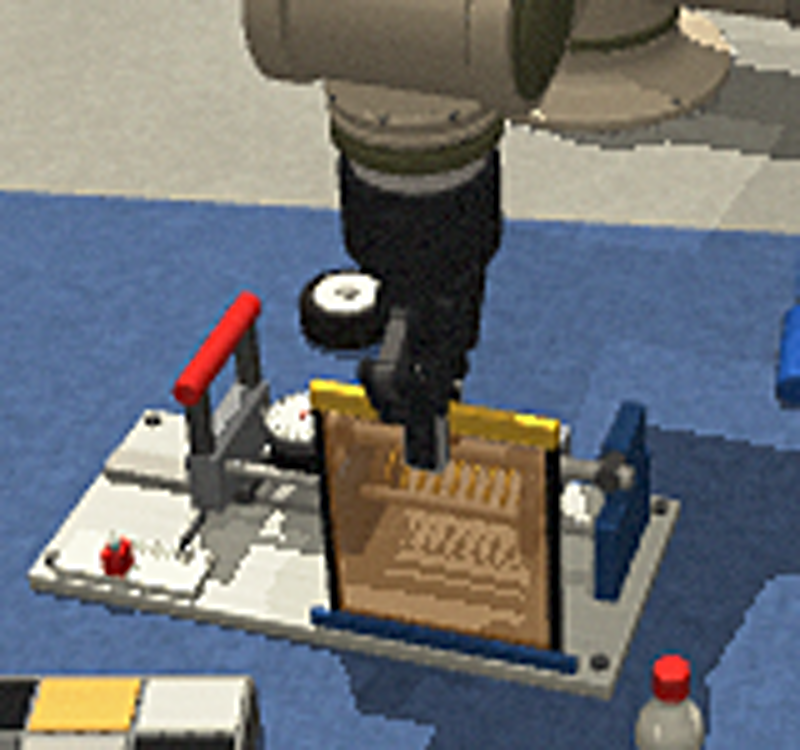

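View pics/w6.png

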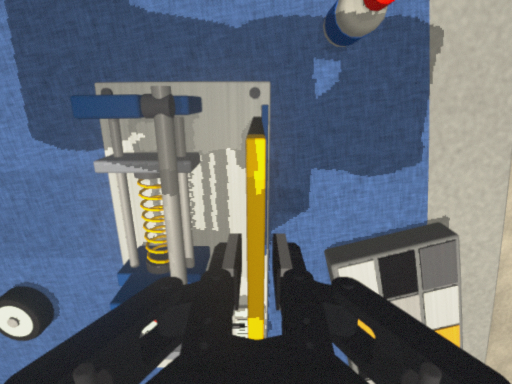

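Panel stands free between loosened fingers, yellow edge at columns 246–266. Now push it gently past upright.

```bash
python3 -m pendant '[[[-0.06,0.01,0],0,0.2],[[-0.07,0.011,0],0,0.2],[[-0.07,0.011,0],0,0.2],[[-0.07,0.011,0],0,0.2],[[-0.07,0.011,0],0,0.2],[[-0.07,0.011,0],0,0.2],[[-0.07,0.011,0],0,0.2],[[-0.07,0.011,0],0,0.2],[[0,0,0],0,0.2]]'
python3 -c "
from h import *
snap('scene','s7');snap('wrist','w7')
crop('s7',140,120,300,270,'s7a',5)"
```

```text
time_s: 11.28
position: [0.6677, -0.0056, 0.1402]
tool_rot: [[-0.163, -0.0, 0.987], [-0.987, 0.0, -0.163], [-0.0, -1.0, -0.0]]
ft_force: [-0.6, 0.8, 0.5]
grip_width: 0.0176
```

View pics/s7a.png

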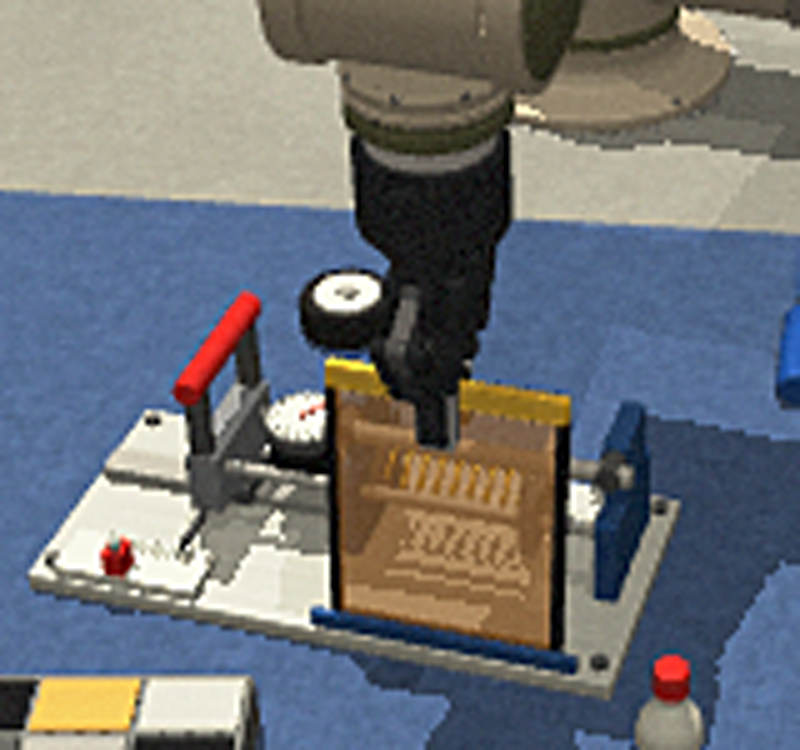

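View pics/w7.png

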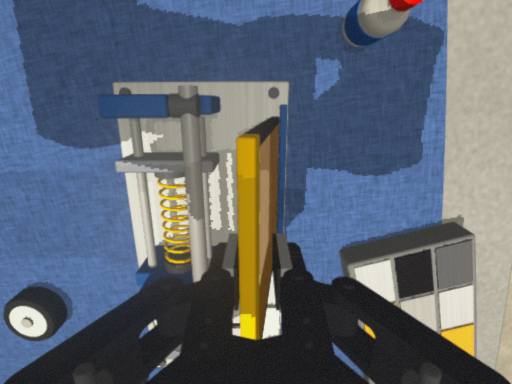

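```bash
python3 -m pendant '[[[-0.08,0.013,-0.02],0,0.22],[[-0.08,0.013,-0.02],0,0.24],[[-0.08,0.013,-0.02],0,0.26],[[-0.08,0.013,-0.02],0,0.28],[[-0.08,0.013,-0.02],0,0.3],[[-0.08,0.013,-0.02],0,0.32],[[-0.08,0.013,-0.02],0,0.34],[[-0.08,0.013,-0.02],0,0.36],[[-0.08,0.013,-0.02],0,0.38],[[-0.08,0.013,-0.02],0,0.4],[[0,0,0],0,0.4]]'
python3 -c "
from h import *
snap('scene','s8');snap('wrist','w8')
crop('s8',140,120,300,270,'s8a',5)"
```

```text
time_s: 12.3
position: [0.6436, -0.0017, 0.134]
tool_rot: [[-0.163, -0.0, 0.987], [-0.987, 0.0, -0.163], [-0.0, -1.0, -0.0]]
ft_force: [-0.3, 0.4, 0.4]
grip_width: 0.0345
```

View pics/s8a.png

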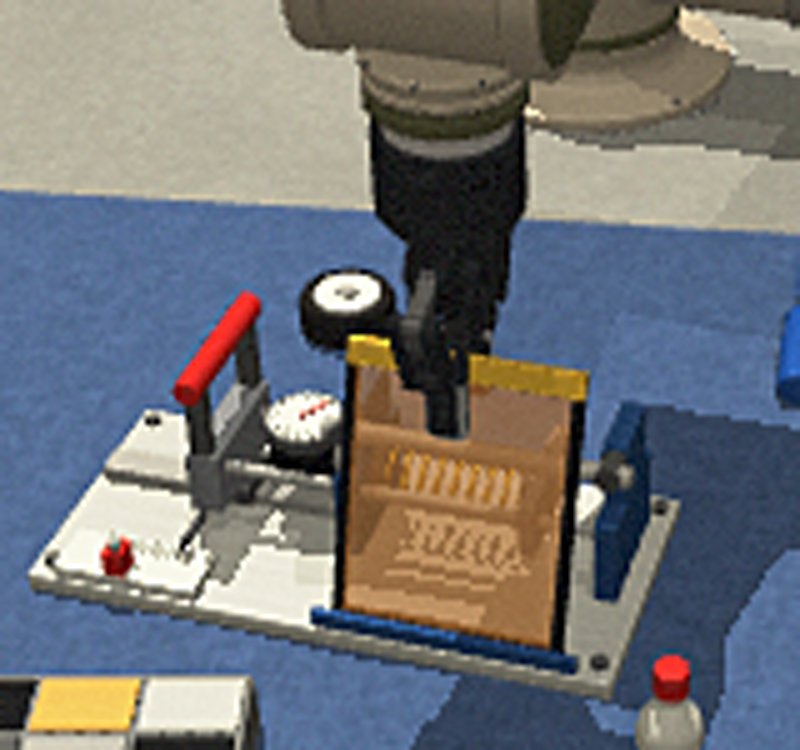

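View pics/w8.png

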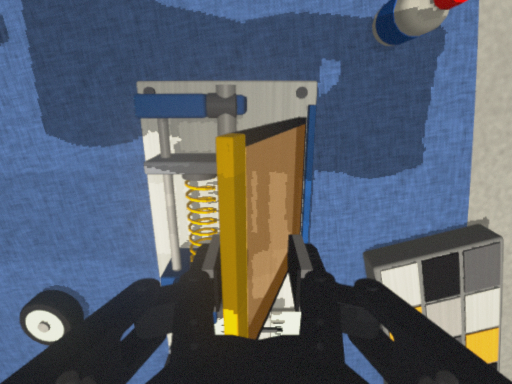

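```bash
python3 -m pendant '[[[-0.075,0.012,-0.02],0,0.41],[[-0.075,0.012,-0.02],0,0.42],[[-0.075,0.012,-0.02],0,0.43],[[-0.075,0.012,-0.02],0,0.44],[[-0.075,0.012,-0.02],0,0.45],[[-0.075,0.012,-0.02],0,0.46],[[-0.075,0.012,-0.02],0,0.47],[[-0.075,0.012,-0.02],0,0.48],[[-0.07,0.011,-0.02],0,0.49],[[-0.07,0.011,0],0,0.5],[[-0.03,0.005,0],0,0.5],[[0,0,0],0,0.5]]'
python3 -c "
from h import *
snap('scene','s9');snap('wrist','w9')
crop('s9',140,120,300,270,'s9a',5)"
```

```text
time_s: 13.4
position: [0.6209, 0.0019, 0.1289]
tool_rot: [[-0.163, 0.0, 0.987], [-0.987, -0.0, -0.163], [0.0, -1.0, 0.0]]
ft_force: [-0.3, 0.2, -0.0]
grip_width: 0.0425
```

View pics/s9a.png

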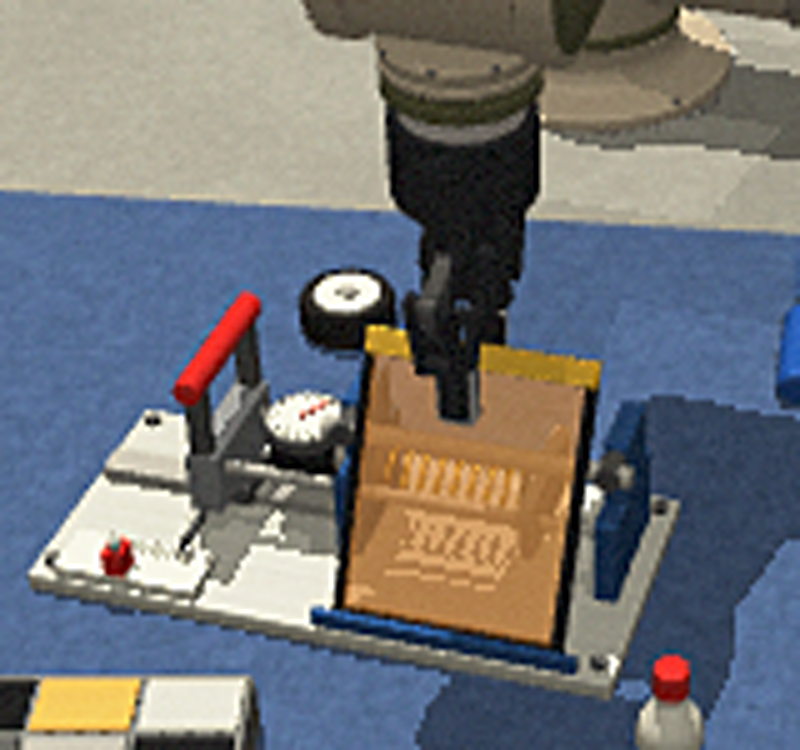

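View pics/w9.png

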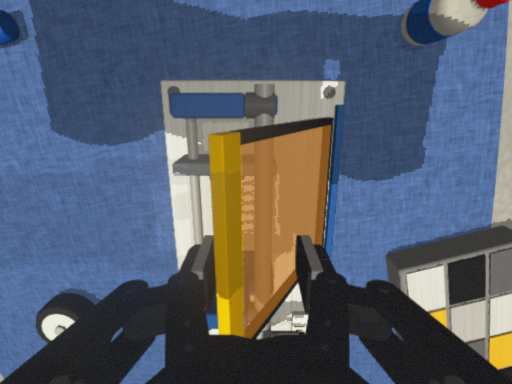

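```bash
python3 -m pendant '[[[-0.05,0.008,0],0,0.5],[[-0.05,0.008,0],0,0.5],[[-0.05,0.008,0],0,0.5],[[-0.05,0.008,0],0,0.5],[[-0.03,0.005,0],0,0.52],[[0,0,0],0,0.52]]'
python3 -c "
from h import *
snap('scene','s10');snap('wrist','w10')
crop('s10',140,120,300,270,'s10a',5)"
```

```text
time_s: 14.0
position: [0.6139, 0.0031, 0.1288]
tool_rot: [[-0.163, -0.0, 0.987], [-0.987, 0.0, -0.163], [-0.0, -1.0, -0.0]]
ft_force: [1.0, -0.1, 0.1]
grip_width: 0.0444
```

View pics/s10a.png

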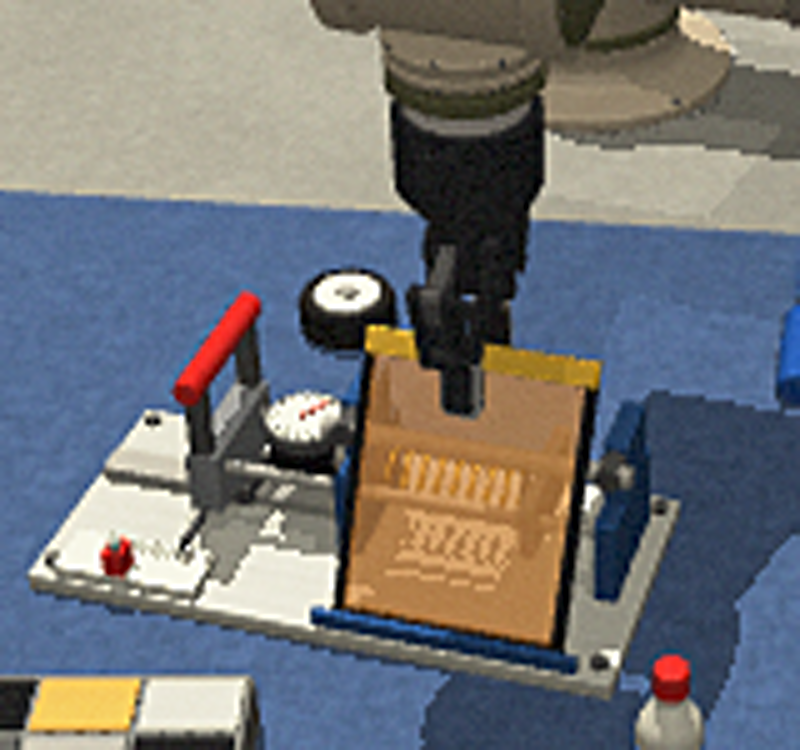

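View pics/w10.png

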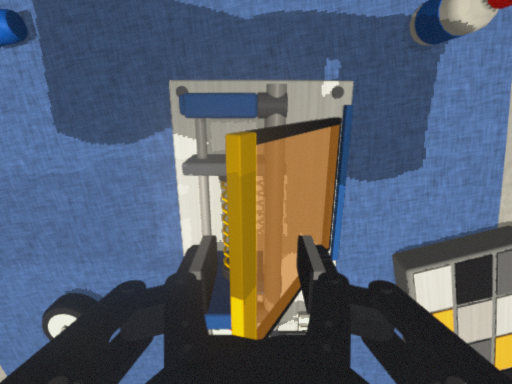

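```bash
python3 -m pendant '[[[0.08,-0.013,0.05],0,0.52],[[0,0,0.2],0,0.52],[[0,0,0.3],0,0.52],[[0,0,0.5],0,0.52],[[0,0,0.5],0,0.52],[[0,0,0.7],0,0.52],[[0,0,0.8],0,0.6],[[0,0,0.6],0,0.6],[[0,0,0],0,0.6],[[0,0,0],0,0.6]]'
python3 -c "
from h import *
snap('scene','s11');snap('wrist','w11')
crop('s11',140,120,300,270,'s11a',5);print(env.observe()['position'])"
```

```text
time_s: 14.93
position: [0.6167, 0.0026, 0.2397]
tool_rot: [[-0.163, 0.003, 0.987], [-0.987, -0.0, -0.163], [0.0, -1.0, 0.003]]
ft_force: [-0.9, -0.2, -0.7]
grip_width: 0.0511
[0.6161 0.0027 0.2376]
```

View pics/s11a.png

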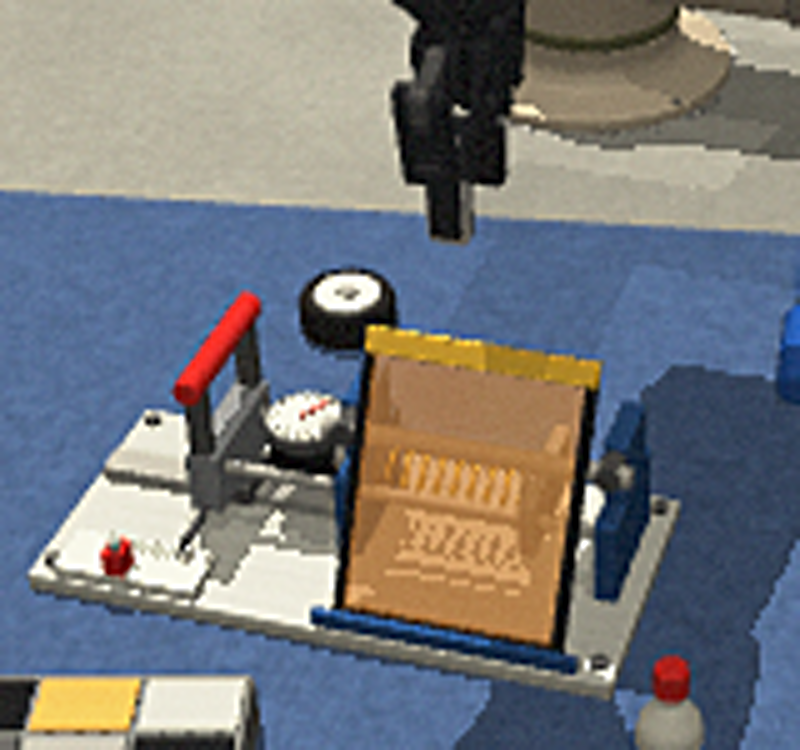

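View pics/w11.png

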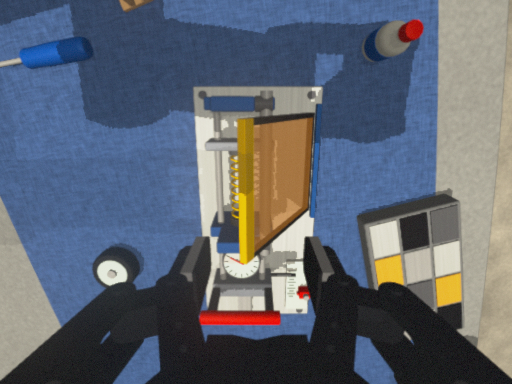

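```bash
python3 -c "
from h import *
crop('w11',190,80,330,330,'w11a',3)
R=lambda a:np.array([[np.cos(a),-np.sin(a)],[np.sin(a),np.cos(a)]])
a=np.radians(-9.37);t=np.array([.6060,-.0717])
tf=lambda P:((P[:,:2]-t)@R(a))*1e3
print('guard top',tf(onplane('w11',[(239,118),(239,262)],.149)))
print('corners',tf(onplane('w11',[(193.5,87.5),(322,87.5)],.012)))
print('handle ends',tf(onplane('w11',[(201,318),(280,318)],.115)))
print('upright inner', tf(onplane('w11',[(205,109),(216,226)],.106)))
print('idx',tf(onplane('w11',[(303,292)],.028)))
print('depth',world('w11',[(240,318),(246,150),(246,240)]))
for T in [t]: 
  g=np.array([-.02,-.085]);print(R(a)@g+T)
"
```

```text
guard top [[-15.9513 140.0771]
 [-18.4898   9.9724]]
corners [[-79.1955 168.8074]
 [ 78.1145 168.7852]]
handle ends [[-66.4393 -85.5563]
 [ 24.942  -85.4441]]
upright inner [[-50.0241 145.8614]
 [-44.9696  26.9479]]
idx [[  66.5597 -115.9358]]
depth [[ 0.5727 -0.1461  0.1223]
 [ 0.6143  0.0435  0.1513]
 [ 0.6003 -0.0353  0.1532]]
[ 0.5724 -0.1523]
```

View pics/w11a.png

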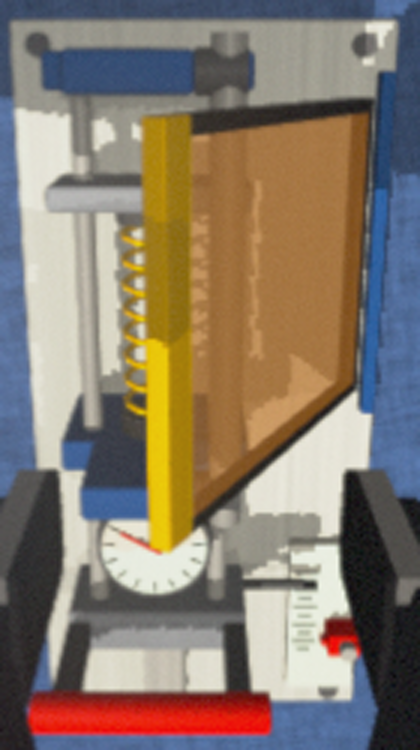

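```bash
python3 -m pendant '[[[-0.12,-0.43,0.1],-1,0.8],[[-0.12,-0.43,0.1],-1,0.8],[[-0.12,-0.43,0],-1,0.8],[[-0.12,-0.43,0],-1,0.8],[[-0.12,-0.43,0],-1,0.8],[[-0.12,-0.43,0],-1,0.8],[[-0.12,-0.43,0],-1,0.8],[[-0.12,-0.43,0],-1,0.8],[[-0.12,-0.43,0],-1,0.8],[[-0.12,-0.43,0],-1,0.8],[[-0.12,-0.43,0],-1,0.8],[[-0.12,-0.43,0],-1,0.8]]'
python3 -m pendant '[[[0,0,0],-1,0.8],[[0,0,0],-1,0.8],[[0,0,0],-1,0.8],[[0,0,0],-1,0.8],[[0,0,0],-1,0.8],[[0,0,0],-1,0.8],[[0,0,0],0,0.8],[[0,0,0],0,0.8]]'
python3 -c "
from h import *
snap('wrist','w12');print(env.observe()['position'])"
```

```text
time_s: 16.03
position: [0.5727, -0.1526, 0.243]
tool_rot: [[-0.938, -0.002, 0.348], [-0.348, 0.001, -0.938], [0.002, -1.0, -0.002]]
ft_force: [-0.3, -1.1, 0.5]
grip_width: 0.0687
time_s: 16.7
position: [0.573, -0.1521, 0.2434]
tool_rot: [[-0.987, -0.001, -0.161], [0.161, 0.001, -0.987], [0.002, -1.0, -0.0]]
ft_force: [-1.1, 0.1, 0.0]
grip_width: 0.0682
[ 0.5731 -0.1521  0.2436]
```

View pics/w12.png

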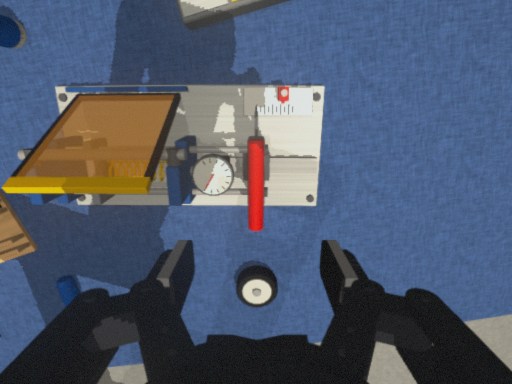

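```bash
python3 -c "
from h import *
g=onplane('w12',[(256.5,139),(257,230)],.115);print(g,g.mean(0)-load('w12')['p'],np.linalg.norm(g[1]-g[0]))
crop('w12',230,70,340,240,'w12a',4)"
```

```text
[[ 0.6166 -0.1599  0.115 ]
 [ 0.5234 -0.1452  0.115 ]] [-0.003  -0.0004 -0.1284] 0.09436025044823056
```

View pics/w12a.png

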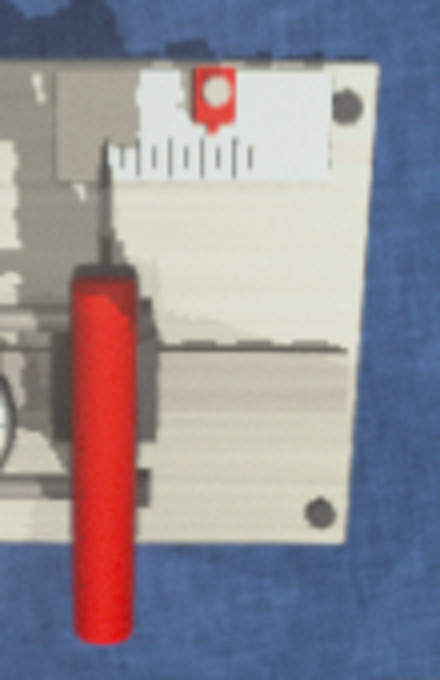

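```bash
python3 -c "
from h import *
g=onplane('w12',[(230.0+107/4-.4,70+145/4),(230+212/4-.4,70+130/4)],.029);print(g,np.linalg.norm((g[1]-g[0])@np.array([-.163,-.987,0])))"
python3 -m pendant '[[[-0.03,0,-0.3],0,0.8],[[-0.03,0,-0.6],0,0.8],[[0,0,-0.8],0,0.8],[[0,0,-0.8],0,0.8],[[0,0,-0.8],0,0.8],[[0,0,-0.7],0,0.8],[[0,0,-0.5],0,0.8],[[0,0,-0.3],0,0.8],[[0,0,-0.1],0,0.8],[[0,0,0],0,0.8],[[0,0,0],0,0.8]]'
```

```text
[[ 0.6444 -0.1642  0.029 ]
 [ 0.6437 -0.196   0.029 ]] 0.031501551488806186
time_s: 17.67
position: [0.5718, -0.1523, 0.0979]
tool_rot: [[-0.987, 0.001, -0.163], [0.163, -0.001, -0.987], [-0.001, -1.0, 0.0]]
ft_force: [0.2, 0.5, -0.6]
grip_width: 0.0681
```

```bash
python3 -m pendant '[[[0,0,0],0,0.5],[[0,0,0],0,0.35],[[0,0,0],0,0.25],[[0,0,0],0,0.2],[[0,0,0],0,0.15],[[0,0,0],0,0.1],[[0,0,0],0,0],[[0,0,0],0,0],[[0,0,0],0,0],[[0,0,0],0,0]]' 60
python3 -c "
from h import *
snap('wrist','w13');snap('scene','s13');crop('w13',150,20,400,300,'w13a',2);crop('s13',140,120,300,270,'s13a',5)"
```

```text
time_s: 18.5
position: [0.5716, -0.1519, 0.0978]
tool_rot: [[-0.987, 0.001, -0.163], [0.163, 0.0, -0.987], [-0.001, -1.0, -0.0]]
ft_force: [-0.5, 2.0, 4.6]
grip_width: 0.0137
```

View pics/w13.png

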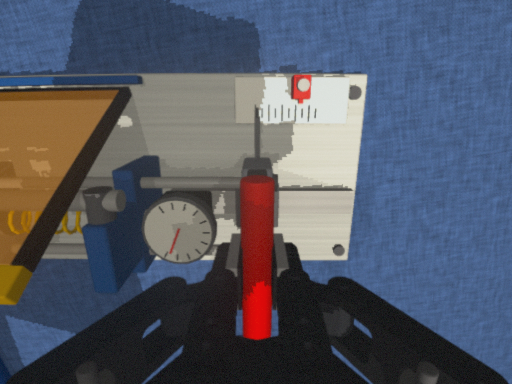

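View pics/s13a.png

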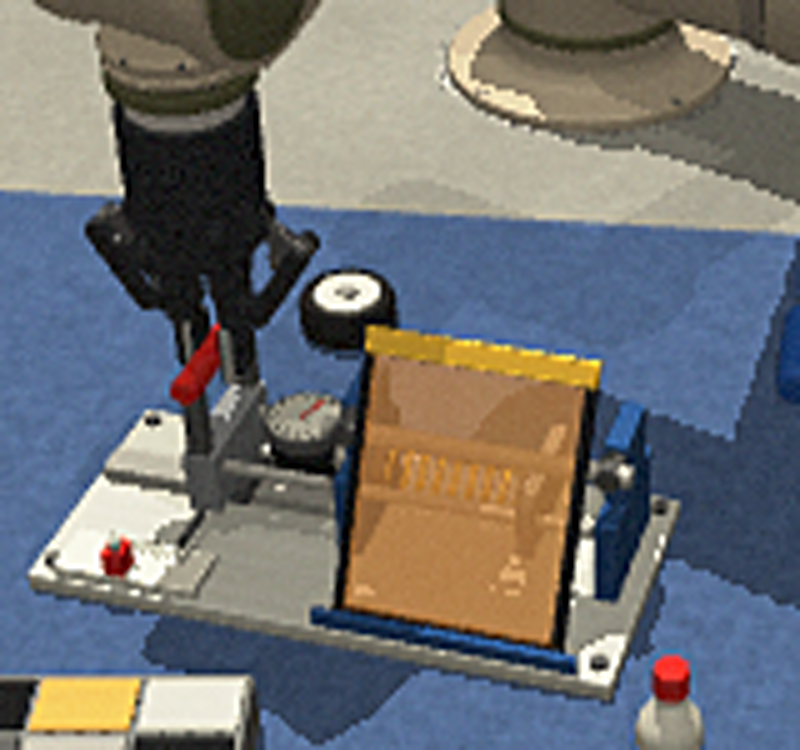

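```bash
python3 -m pendant '[[[-0.005,-0.03,0],0,0],[[-0.01,-0.06,0],0,0],[[-0.011,-0.067,0],0,0],[[-0.011,-0.067,0],0,0],[[-0.011,-0.067,0],0,0],[[-0.011,-0.067,0],0,0],[[-0.011,-0.067,0],0,0],[[-0.011,-0.067,0],0,0],[[-0.011,-0.067,0],0,0],[[-0.011,-0.067,0],0,0],[[-0.01,-0.06,0],0,0],[[0,0,0],0,0]]'
python3 -m pendant '[[[-0.011,-0.067,0],0,0],[[-0.011,-0.067,0],0,0],[[-0.01,-0.06,0],0,0],[[0,0,0],0,0],[[0,0,0],0,0]]'
python3 -c "
from h import *
snap('wrist','w14');snap('scene','s14');crop('w14',210,50,370,180,'w14a',5);crop('s14',140,120,300,270,'s14a',5)"
```

```text
time_s: 19.6
position: [0.5683, -0.1714, 0.0978]
tool_rot: [[-0.987, 0.001, -0.163], [0.163, 0.002, -0.987], [-0.001, -1.0, -0.003]]
ft_force: [0.9, 9.2, 6.9]
grip_width: 0.0139
time_s: 20.02
position: [0.5675, -0.1766, 0.0978]
tool_rot: [[-0.987, 0.001, -0.163], [0.163, 0.003, -0.987], [-0.001, -1.0, -0.003]]
ft_force: [1.7, 11.2, 6.6]
grip_width: 0.0142
```

View pics/w14a.png

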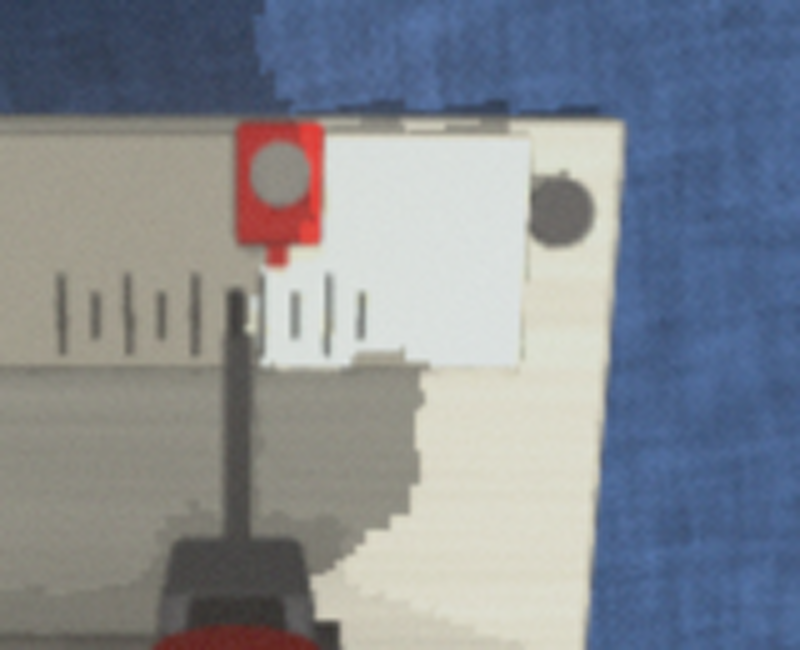

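View pics/s14a.png

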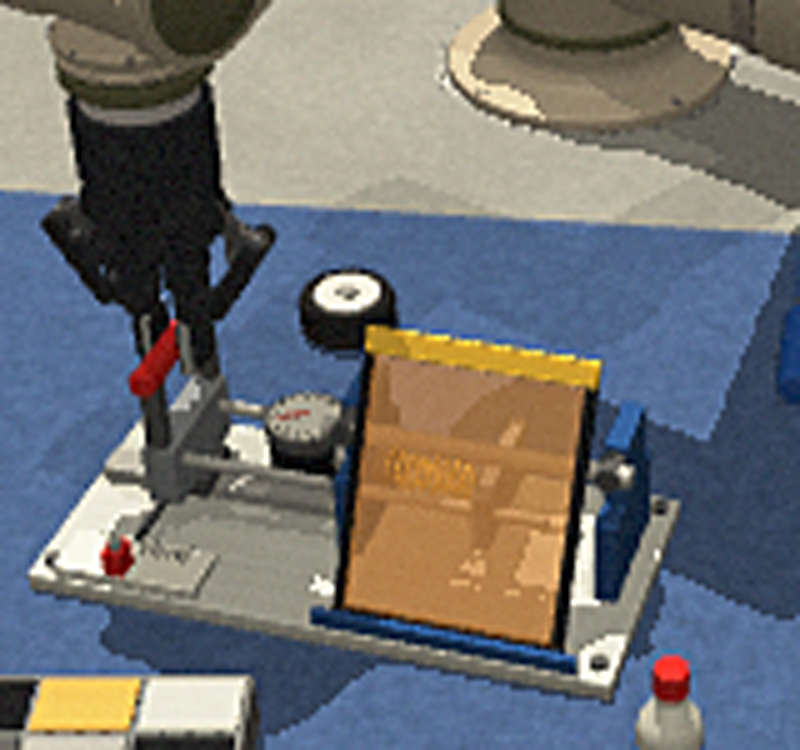

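```bash
python3 -c "
from h import *
g=onplane('w14',[(210+237/5-.4,50+291/5),(210+278/5-.4,50+262/5)],.029);print((g[1]-g[0])@np.array([-.163,-.987,0]))"
```

```text
0.005824575500743883
```

```bash
python3 -m pendant '[[[-0.01,-0.06,0],0,0],[[-0.01,-0.06,0],0,0],[[-0.008,-0.05,0],0,0],[[-0.002,-0.015,0],0,0],[[0,0,0],0,0],[[0,0,0],0,0],[[0,0,0],0,0]]'
python3 -c "
from h import *
snap('wrist','w15');crop('w15',210,50,310,130,'w15a',8)"
```

```text
time_s: 20.7
position: [0.5666, -0.1817, 0.0978]
tool_rot: [[-0.987, 0.001, -0.163], [0.163, 0.004, -0.987], [-0.0, -1.0, -0.004]]
ft_force: [0.7, 13.7, 6.9]
grip_width: 0.0143
```

View pics/w15a.png

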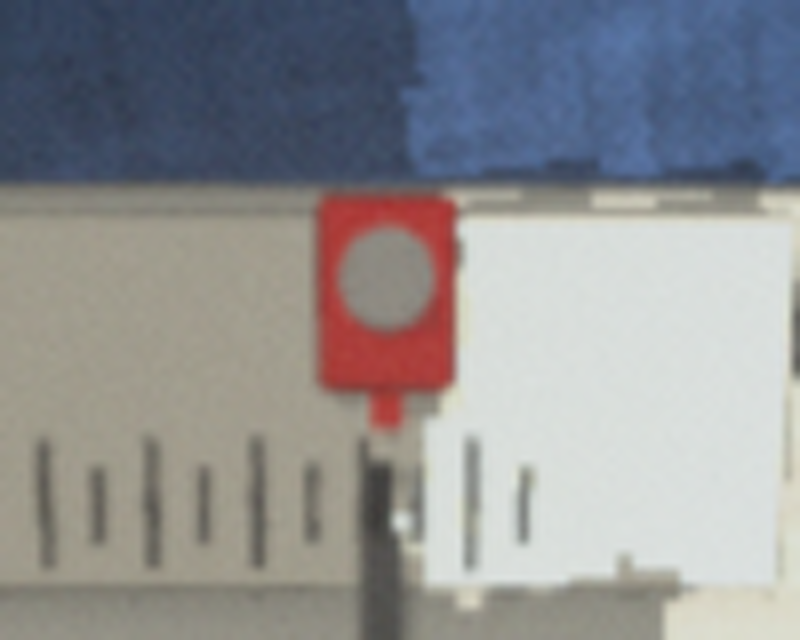

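```bash
python3 -m pendant '[[[-0.003,-0.02,0],0,0],[[0,0,0],0,0],[[0,0,0],0,0],[[0,0,0],0,0]]'
python3 -c "
from h import *
snap('wrist','w16');crop('w16',235,85,285,125,'w16a',16);snap('scene','s16');crop('s16',140,120,300,270,'s16a',5);snap('top','t16')"
```

```text
time_s: 21.08
position: [0.5665, -0.1823, 0.0978]
tool_rot: [[-0.987, 0.001, -0.163], [0.163, 0.004, -0.987], [-0.0, -1.0, -0.004]]
ft_force: [2.1, 12.7, 7.1]
grip_width: 0.0144
```

View pics/w16a.png

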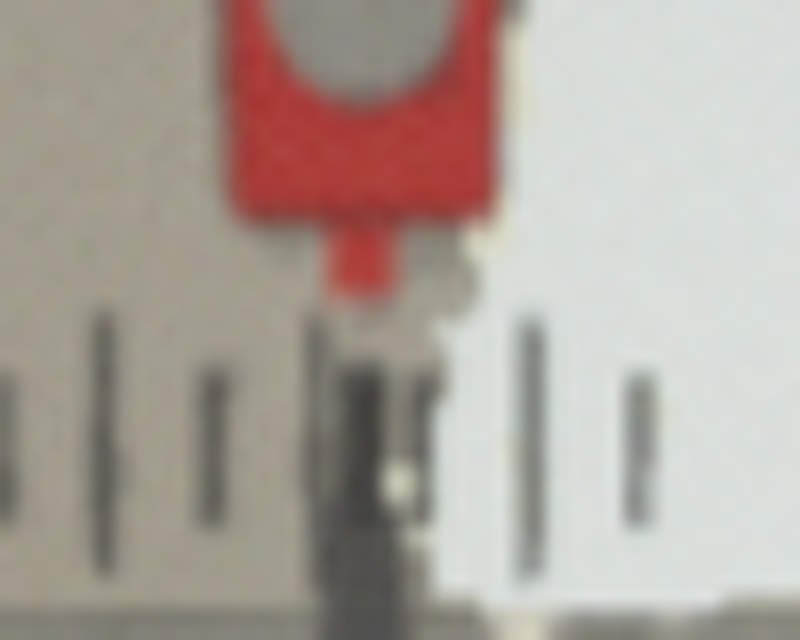

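View pics/s16a.png

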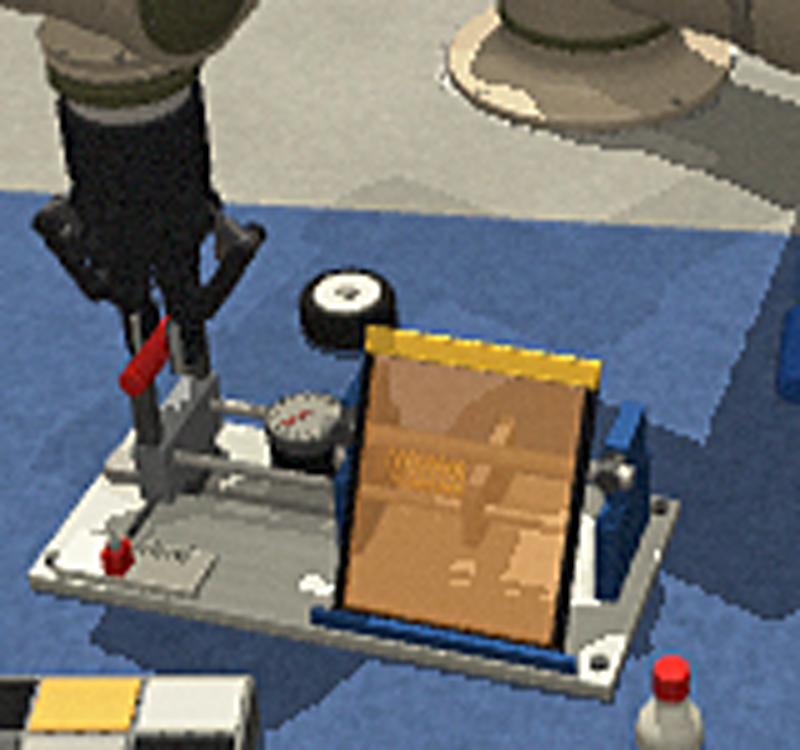

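View pics/t16.png

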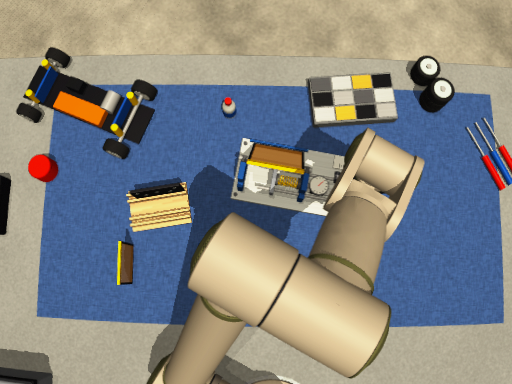

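```bash
python3 -m pendant '[[[0,0,0],0,0],[[0,0,0],0,0],[[0,0,0],0,0],[[0,0,0],0,0],[[0,0,0],0,0],[[0,0,0],0,0],[[0,0,0],0,0],[[0,0,0],0,0],[[0,0,0],0,0],[[0,0,0],0,0],[[0,0,0],0,0],[[0,0,0],0,0]]'
python3 -c "
from h import *
snap('wrist','w17');crop('w17',235,85,285,125,'w17a',16)"
```

```text
time_s: 22.23
position: [0.5665, -0.1823, 0.0977]
tool_rot: [[-0.987, 0.001, -0.163], [0.163, 0.004, -0.987], [-0.0, -1.0, -0.004]]
ft_force: [1.8, 13.6, 8.1]
grip_width: 0.0141
```

View pics/w17a.png

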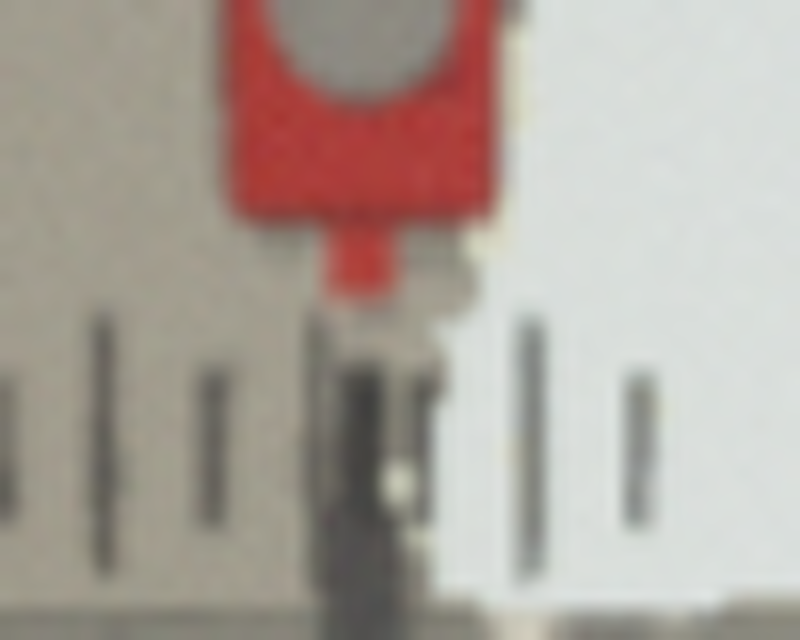

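No drift over a second; pointer tip (col 363) is level with the index tip (col 361).

```bash
python3 -c "
from rig import env
print(env.close_job())"
```

```text
the job is handed in; nothing more can be done
None
```

I lifted the guard out of the rack and set its lower edge on the base at the lip. I leaned it onto the tie bar and let go of it. Then I gripped the red handle, pulled it out about 31 mm until the pointer was level with the red index, and handed the job in still holding it there, at about 22 s.

**Guard:** After I let go, the middle of its top edge measured 75.0 mm along the slide; the target is 75. Its lower edge lay parallel to the lip. The top edge measured about 1° off square, which is within camera error. It had not moved in the later pictures.

**Handle:** Pointer and index tips were level to about 0.1 mm in the wrist picture. A one-second hold showed no drift. Force on the tool along the slide was about 13–14 N.

**Disagreement:** Touching the lip put the tester about 3 mm farther from the robot than the overhead camera did. I used the touched position for placing the guard and working out where to grip.

In the last pictures the index and the other objects looked where they had been.

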